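Press three vial stoppers home in the sampler tray, widest first

TASK

Three clear vials in the round sampler tray have rubber stoppers standing proud. Press each stopper gently straight down until it is fully home: first the widest vial, then the middle-sized one, then the narrowest. Do not lift the vials out of their holders, and leave the open cups and everything else where they are.

Things in the scene. Friction and masses are not known exactly. Their poses are not given: they have to be found in the camera images.
- wide_top (a point): Centre of the top face of the black rubber stopper in the wide vial; its z falls as the stopper goes in. The stopper's head is a flat disc 42 mm across and 6 mm thick; standing proud, up to 8 mm of its thinner plug shows between the head and the vial's rim.
- stopper_wide (a joint): How far the stopper of the wide vial has been pushed in, m: 0 = 8 mm proud, 0.008 = fully home with its head on the rim. It slides straight down against about 3 N of friction and stays where it is left.
- vial_wide: The wide vial: clear, upright, 40 mm across and 58 mm tall, loose in a round beige holder on the tray. Origin: centre of its underside, 70 mm above the bench when at rest; z up. The holder reaches 26 mm up the vial. Its floor is sprung: it yields only to a push above 8 N, sinks up to 12 mm (about 13 N at the bottom, then a hard stop) and lifts the vial back when released.
- middle_top (a point): Centre of the top face of the black rubber stopper in the middle vial; its z falls as the stopper goes in. The stopper's head is a flat disc 30 mm across and 6 mm thick; standing proud, up to 8 mm of its thinner plug shows between the head and the vial's rim.
- stopper_middle (a joint): How far the stopper of the middle vial has been pushed in, m: 0 = 8 mm proud, 0.008 = fully home with its head on the rim. It slides straight down against about 3 N of friction and stays where it is left.
- vial_middle: The middle vial: clear, upright, 28 mm across and 64 mm tall, loose in a round beige holder on the tray. Origin: centre of its underside, 70 mm above the bench when at rest; z up. The holder reaches 26 mm up the vial. Its floor is sprung: it yields only to a push above 8 N, sinks up to 12 mm (about 13 N at the bottom, then a hard stop) and lifts the vial back when released.
- narrow_top (a point): Centre of the top face of the black rubber stopper in the narrow vial; its z falls as the stopper goes in. The stopper's head is a flat disc 18 mm across and 6 mm thick; standing proud, up to 8 mm of its thinner plug shows between the head and the vial's rim.
- stopper_narrow (a joint): How far the stopper of the narrow vial has been pushed in, m: 0 = 8 mm proud, 0.008 = fully home with its head on the rim. It slides straight down against about 3 N of friction and stays where it is left.
- vial_narrow: The narrow vial: clear, upright, 16 mm across and 60 mm tall, loose in a round beige holder on the tray. Origin: centre of its underside, 70 mm above the bench when at rest; z up. The holder reaches 26 mm up the vial. Its floor is sprung: it yields only to a push above 8 N, sinks up to 12 mm (about 13 N at the bottom, then a hard stop) and lifts the vial back when released.
- tray: Round beige sampler tray, 316 mm across, fixed, its top 50 mm above the bench; origin on the bench under its centre. A knob 36 mm high and 46 mm across stands in its middle. The three vials and two open cups stand in a circle of about 105 mm radius round the knob, five of six places 60 degrees apart.
- cup0: Bystander: open white sample cup without stopper, 30 mm across, 45 mm tall, loose on the tray; origin: centre of its underside.
- cup1: Bystander: second open white sample cup, the same, loose on the tray; origin: centre of its underside.
- jar: Bystander: white lidded jar, 66 mm across, 75 mm tall, on the bench; origin: centre of its underside.
- reagent: Bystander: amber bottle, 60 mm across, 150 mm tall, on the bench; origin: centre of its underside.
- dish: Bystander: shallow glass dish, 90 mm across, 15 mm tall, on the bench; origin: centre of its underside.
- beaker: Bystander: glass beaker, 70 mm across, 90 mm tall, on the bench; origin: centre of its underside.
- spatula: Bystander: steel spatula 180 mm long lying on the bench.
Not all that is in view belongs to the job. What is shaped like the vial_wide but green, red or yellow is not meant.

How it is judged:
By the outcome, as a careful person would: the job done as asked, in the order asked, and still so for the second after the job is handed in, with the robot touching nothing.
It also fails if it takes over 38 s, if anything falls off the work surface, if the arm or the gripper's body presses on something with over 40 N, if the wrist force passes 120 N, or if a joint passes its speed limit or range.

ROBOT

A 7-joint arm with a two-finger parallel gripper is mounted at the origin on the work surface. World frame = base frame: x ahead of the robot, y to its left, z up, the work surface at z = 0. Lengths are in m, angles in rad, forces in N, time in s.
With the tool pointing down it reaches from about 0.425 to 0.925 m from the base axis. Payload 6.8 kg.
Tool frame: the origin (TCP) lies at the centre of the arm's flange, where the gripper is bolted on; the fingertips stand 173 mm ahead of it and the grasp point (between the pads) lies 155 mm ahead of it (finger_overhang is the distance from the TCP to the fingertips, in m); y points along the fingers, z is the direction in which the jaws open and shut, and the axes are right-handed (so a half turn about y gives the same grasp; the last joint's range is limited). The gripper opens to 85 mm and grips with 20 to 120 N. Pads are 22 mm wide; open, the fingers measure 114 mm over their backs; the gripper's body (76 mm by 85 mm) begins 54 mm behind the grasp point. The pads swing forward as they close: fully open they stand 13 mm farther back than shut.
Start: joints at [1.107, 0.477, 0.022, 1.555, -0.011, 1.109, -0.083], TCP at [0.235, -0.633, 0.405] pointing down, gripper open.
Joint ranges: [-2.96, 2.96], [-0.34, 2.1], [-1.41, 1.46], [0.24, 2.44], [-1.37, 4.51], [0.17, 1.92], [-2.96, 2.96]. Speed limits (rad/s): [2.39, 2.39, 3.14, 3.14, 3.14, 3.14, 3.14].

INTERFACE

Orientations are given as a rotation vector (axis times angle).
In Python, from bench import get_obs, grab_frame, hand_in, finger_overhang gives the robot as it stands. The module is installed in compiled form; this text tells all that it offers.
- The arm moves only by the shell command python3 -m jog 'ROWS' [FORCE]. ROWS is JSON, a list of rows, each a list of 3 entries, a list of its own where there are three numbers: the shift along the tool's x, y, z in cm, then the turn about the tool's y in rad, then the gripper command: -1 is fully open, 1 is shut, values between are in proportion. In form: [[[x, y, z], twist, gripper], ...]. A call has 1 to 10 rows; each row is the pose to reach, as a shift and turn from the pose commanded when the call began, along the tool's axes at that moment; what a row does not reach only later rows make up. A row lasts 1/8 s, in which the tool goes at most 62.5 mm and 10.7 degrees, less where a joint would pass 70% of its speed; a pose out of reach is approached as far as the arm can. A call with a gripper value outside its range is refused whole. The fingers move at their own pace and stop on an object; FORCE is the grip in N (left out, the last holds). Time passes only in rows, so rows that repeat a pose let the fingers close. It gives the time, the measured TCP pose, the force and the opening at its end, in the units of the state.
- get_obs(): the state, without advancing time (a new reading comes with each control period).
- grab_frame(name): name is "scene" or "top" or "wrist"; returns a dict with "image" (384x512x3 uint8, blue, green, red), "fx", "fy", "cx", "cy" (pixels), "origin" and "rotation" of the camera in the world. Camera axes: x right, y up, looking along -z (the intrinsics and any distortion apply to the point x, -y, -z); pixel columns grow to the right and rows downward; lengths in m; the calibration is good to about 2 mm. A picture is of the moment at which its call begins. There is no depth.
- hand_in(): hands the job in, once; it reports no verdict.
The state is a dict: "clock": time; "joints": joint angles; "qvel": joint speeds; "tau": joint torques, N m; "tcp_pos": TCP position; "orientation": TCP orientation; "contact_force": force on the tool from outside, world axes, zero at the start; "moment": the same for the moment, N m; "grip_width": finger opening in m.
Only numpy, scipy, OpenCV 4.12 (cv2) and the standard library are available. Lean on these libraries where they do the work, as an engineer would, in place of code of your own. Each camera call takes 0.05 s, during which the arm holds its last target.

## Working session

There is one attempt and no reset: what is moved stays moved. The work goes in short steps, Python scripts to look and compute and a shell command to move; the robot and the scene stay as the last step left them, time stands still between calls to the robot, and variables do not carry over. Pictures are saved under pics/ and viewed, and the job is handed in when it is done.

```bash
mkdir -p pics
python3 - <<'E'
from bench import *
import cv2
print({k:v for k,v in get_obs().items()}, finger_overhang)
for n in ["scene","top","wrist"]:
    f=grab_frame(n); cv2.imwrite(f"pics/a_{n}.png",f["image"]); print(n,[f[k] for k in("fx","fy","cx","cy","origin","rotation")],[k for k in f])
E
```

```text
{'clock': 0.0, 'joints': array([ 1.10688982,  0.47779157,  0.02236112,  1.55648615, -0.01147509,
        1.10928723, -0.08312701]), 'qvel': array([ 0.00049877, -0.00025946,  0.00090612, -0.00075327,  0.00058378,
        0.00056331,  0.00123072]), 'tau': array([-3.14904582e-04, -5.96457160e+01,  1.60784293e+00, -2.81190974e+01,
        1.24289698e-02,  9.47297638e-03, -5.09779943e-05]), 'tcp_pos': array([ 0.23502665, -0.63245533,  0.40371692]), 'orientation': array([-0.36511618,  2.02972616, -2.02606454]), 'contact_force': array([-0.12117031,  0.27075261, -0.40999081]), 'moment': array([ 0.00357198, -0.03553799, -0.03413157]), 'grip_width': 0.08546696995847529} 0.1734
scene [415.0343198033517, 415.0343198033517, 252.99707850578255, 192.2793410426264, array([ 1.39400545, -0.14481558,  0.89222288]), array([0.73403158, 0.60200704, 1.27309707])] ['image', 'fx', 'fy', 'cx', 'cy', 'origin', 'rotation']
top [390.8793831956682, 390.8793831956682, 258.8625352606358, 189.5657519456544, array([0.19740267, 0.02788806, 1.33398129]), array([ 0.18053865, -0.16824085, -1.54474866])] ['image', 'fx', 'fy', 'cx', 'cy', 'origin', 'rotation']
wrist [295.319304771604, 295.319304771604, 255.5214592789599, 189.96338670852145, array([ 0.3044995 , -0.60822254,  0.37236223]), array([-0.25985506,  0.18234013, -1.20545134])] ['image', 'fx', 'fy', 'cx', 'cy', 'origin', 'rotation']
```

View pics/a_scene.png

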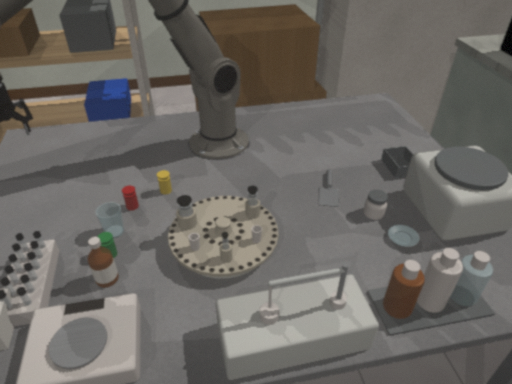

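View pics/a_top.png

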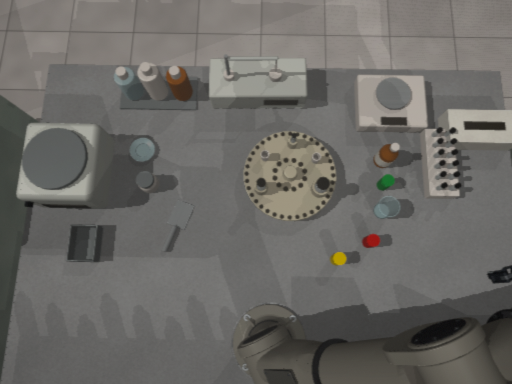

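View pics/a_wrist.png

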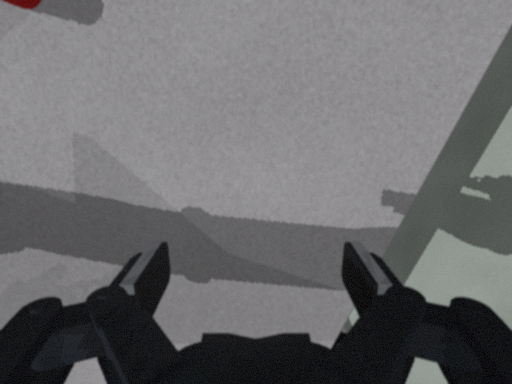

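Run:
```python
import cv2,numpy as np
a=cv2.imread("pics/a_scene.png")[175:285,155:290]; b=cv2.imread("pics/a_top.png")[122:228,235:345]
a=cv2.resize(a,None,fx=5,fy=5,interpolation=2)
b=cv2.resize(b,None,fx=5,fy=5,interpolation=2)
cv2.imwrite("pics/b1.png",a);cv2.imwrite("pics/b2.png",b)
```

```text
(no output)
```

View pics/b1.png

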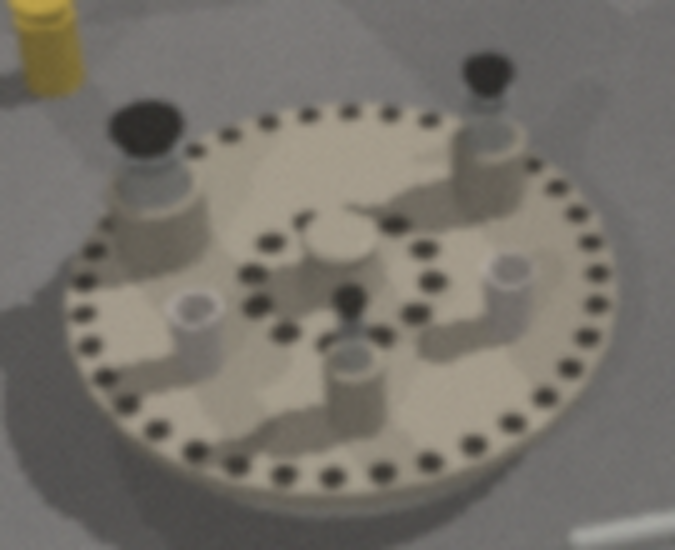

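View pics/b2.png

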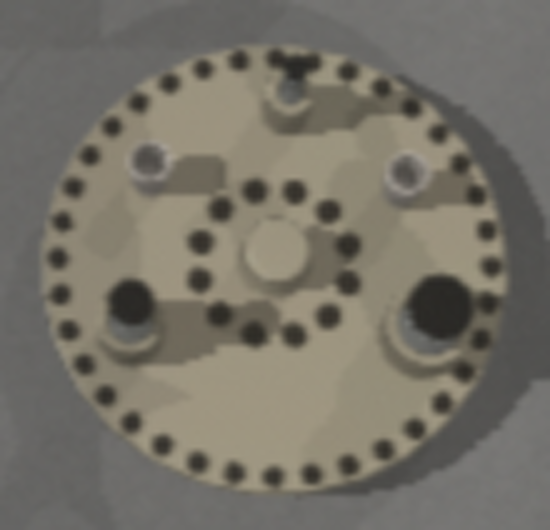

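```bash
cat > h.py <<'E'
import cv2,numpy as np
from scipy.spatial.transform import Rotation as R
from bench import *
def ray(f,u,v):
    d=np.array([(u-f["cx"])/f["fx"],-(v-f["cy"])/f["fy"],-1.0])
    return np.array(f["origin"]),R.from_rotvec(f["rotation"]).apply(d)
def plane(f,u,v,z):
    o,d=ray(f,u,v); return o+d*(z-o[2])/d[2]
def tri(rs):
    A=np.zeros((3,3));b=np.zeros(3)
    for o,d in rs:
        d=d/np.linalg.norm(d);P=np.eye(3)-np.outer(d,d);A+=P;b+=P@o
    p=np.linalg.solve(A,b)
    return p,[np.linalg.norm(np.cross(p-o,d/np.linalg.norm(d))) for o,d in rs]
def proj(f,p):
    c=R.from_rotvec(f["rotation"]).inv().apply(np.array(p)-f["origin"])
    return f["cx"]+f["fx"]*c[0]/-c[2], f["cy"]-f["fy"]*c[1]/-c[2]
def blob(img,u,v,r=14,th=62):
    g=img.max(2).astype(np.uint8); m=(g<th).astype(np.uint8)
    x0,y0=int(u)-r,int(v)-r
    n,l,s,c=cv2.connectedComponentsWithStats(m[y0:y0+2*r,x0:x0+2*r])
    k=min(range(1,n),key=lambda i:np.hypot(*(c[i]-r)))
    return c[k]+[x0,y0],s[k]
E
python3 - <<'E'
from h import *
S=grab_frame("scene");T=grab_frame("top")
for n,s,t,r in [("wide",(184.5,201),(323,183),9),("mid",(252.5,190),(261,182),8),("nar",(225,235),(294,135.5),5)]:
    a,sa=blob(S["image"],*s,r);b,sb=blob(T["image"],*t,r)
    print(n,a,sa,b,sb,*tri([ray(S,*a),ray(T,*b)]),plane(S,*a,.139),plane(T,*b,.139))
# tray outline, knob
g=T["image"];print("knob",plane(T,290,172,.086))
hsv=cv2.cvtColor(g,cv2.COLOR_BGR2HSV); print(hsv[205,290],hsv[230,230])
for c in [(265,154.5),(316.5,156.5)]: print("cup",plane(T,*c,.095))
E
```

```text
wide [183.88461538 200.40384615] [  3   4  13  10 104] [322.83478261 183.25217391] [  3   4  12  12 115] [ 0.49252283 -0.16023852  0.13688224] [np.float64(0.000726263669850749), np.float64(0.0007262636698507073)] [ 0.4952333  -0.15947884  0.139     ] [ 0.49195567 -0.16063616  0.139     ]
mid [252.11538462 189.40384615] [ 4  4  9  8 52] [260.96296296 182.40740741] [ 4  5  9  8 54] [0.49039027 0.03466267 0.14259669] [np.float64(0.000839401469502236), np.float64(0.0008394014695022389)] [0.48614475 0.0363645  0.139     ] [0.49113085 0.03385269 0.139     ]
nar [224.5        234.77777778] [ 3  3  4  5 18] [293.36363636 134.68181818] [ 0  3  9  5 22] [ 0.65165487 -0.06824819  0.1398955 ] [np.float64(0.0002903636408521651), np.float64(0.0002903636408522058)] [ 0.65072453 -0.06844423  0.139     ] [ 0.65203053 -0.06803167  0.139     ]
knob [ 0.54133209 -0.06120076  0.086     ]
[ 21  48 158] [ 15   5 102]
cup [0.59748977 0.02244708 0.095     ]
cup [ 0.5936056  -0.14812542  0.095     ]
```

```bash
cat >> h.py <<'E'
def shift(target_tip):
    """cm shift along tool axes to bring the tip to the target; also tool axes"""
    o=get_obs();M=R.from_rotvec(o["orientation"]).as_matrix()
    tip=o["tcp_pos"]+M[:,1]*finger_overhang
    print("tip",tip.round(4),"clock",round(o["clock"],2),"F",np.round(o["contact_force"],2),"shift cm",(M.T@(np.array(target_tip)-tip)*100).round(2)); return M
E
python3 -c "
from h import *
print(shift([.4925,-.160,.20]).round(3))"
```

```text
tip [ 0.2351 -0.6325  0.2309] clock 0.25 F [ 0.66 -0.12  0.53] shift cm [-40.59   3.11 -35.32]
[[-0.937 -0.     0.348]
 [-0.348  0.001 -0.937]
 [ 0.    -1.    -0.001]]
```

Candidates for the wide vial, in top-view pixels:
- black-stoppered vials on the tray: (323,183) largest, (261,182) and (293,135)
- green vial (387,182), red vial (371,241) and yellow vial (340,258): coloured, so not meant
- open cups (265,154) and (316,156)
- black stoppers in the rack at about (445,160), which is off the tray

I choose (323,183) as wide, (261,182) as middle and (293,135) as narrow. The close crops b1 and b2 confirm clear vials with black heads in beige holders.

```bash
python3 -m jog '[[[-20,0,-17.5],0,1],[[-40.6,0,-35.3],0,1],[[-40.6,0,-35.3],0,1],[[-40.6,0,-35.3],0,1],[[-40.6,0,-35.3],0,1],[[-40.6,0,-35.3],0,1],[[-40.6,0,-35.3],0,1],[[-40.6,0,-35.3],0,1],[[-40.6,0,-35.3],0,1],[[-40.6,0,-35.3],0,1]]'
python3 - <<'E'
from h import *
shift([.4925,-.160,.20])
for n in["wrist","scene","top"]:
    f=grab_frame(n);cv2.imwrite(f"pics/c_{n}.png",f["image"])
    print(n,[proj(f,p) for p in [(.4925,-.160,.142),(.4904,.0346,.148),(.6515,-.068,.144)]])
E
```

```text
clock: 1.5
tcp_pos: [0.4941, -0.157, 0.4049]
orientation: [-0.369, 2.024, -2.022]
contact_force: [-1.0, -0.3, 0.8]
grip_width: -0.0003
tip [ 0.4943 -0.1568  0.2315] clock 1.5 F [-1.04 -0.35  0.76] shift cm [0.29 3.15 0.24]
wrist [(np.float64(256.6365845806372), np.float64(196.14641087886474)), (np.float64(9.676920568397776), np.float64(112.6125670933559)), (np.float64(210.4639480122749), np.float64(-72.41655533782927))]
scene [(np.float64(183.50756244059164), np.float64(198.9858700889323)), (np.float64(251.79440604834022), np.float64(187.95791453659524)), (np.float64(224.62889917996708), np.float64(233.57082578994235))]
top [(np.float64(322.7760453239111), np.float64(182.85351775582546)), (np.float64(260.71824321716684), np.float64(181.94253998163833)), (np.float64(293.4784935870993), np.float64(134.28191722127133))]
```

View pics/c_wrist.png

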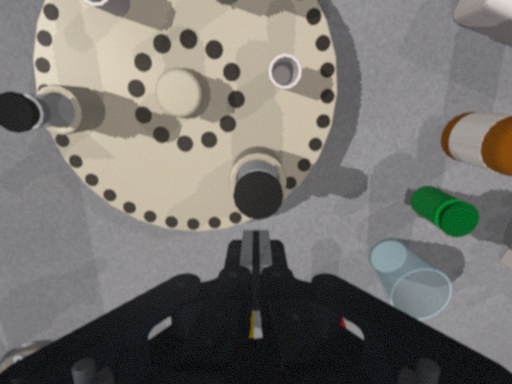

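View pics/c_scene.png

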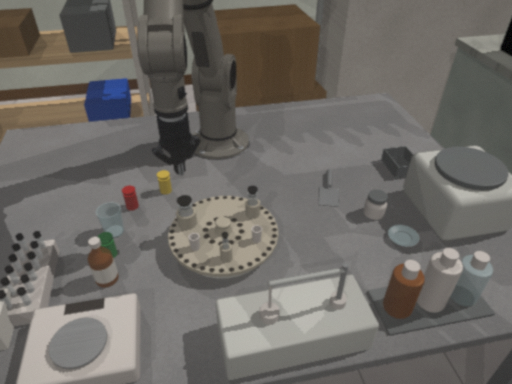

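```bash
python3 - <<'E'
from h import *
W=grab_frame("wrist");S=grab_frame("scene");T=grab_frame("top")
g=W["image"].max(2)
print(g[180:232:4,258],g[193,225:290:4],g[112,0:60:4])
m=(g<45).astype(np.uint8);m[228:]=0
n,l,s,c=cv2.connectedComponentsWithStats(m)
for i in range(1,n):
    if s[i][4]>600: print(s[i],c[i])
o=get_obs();tip=o["tcp_pos"]+R.from_rotvec(o["orientation"]).as_matrix()[:,1]*.1734
print("tip in wrist,scene,top",proj(W,tip),proj(S,tip),proj(T,tip))
print(plane(W,258.5,193,.139))
shift([.4925,-.160,.16])
E
python3 - <<'E'
import cv2
a=cv2.imread("pics/c_wrist.png")[130:270,180:330];cv2.imwrite("pics/c_w2.png",cv2.resize(a,None,fx=4,fy=4))
a=cv2.imread("pics/c_top.png")[122:228,235:385];cv2.imwrite("pics/c_t2.png",cv2.resize(a,None,fx=4,fy=4))
E
```

```text
[ 49  44  41  44  45  49  44  45  48 115 149 152 146] [192  84  52  52  45  47  46  42  49  45  46  35  46  58 133 108 103] [ 36  37  37  34  39  35  37  24  57 134  75  84  92  92 104]
[  0  90  32  38 953] [ 13.2864638  109.37880378]
tip in wrist,scene,top (np.float64(253.1639846188088), np.float64(244.04157606940578)) (np.float64(179.13663522581396), np.float64(173.35120069439995)) (np.float64(328.12550687163355), np.float64(175.71150366375258))
[ 0.49253896 -0.16573412  0.139     ]
tip [ 0.4921 -0.1618  0.2313] clock 1.8 F [-0.25 -0.3  -0.47] shift cm [-0.1   7.13 -0.16]
```

View pics/c_w2.png

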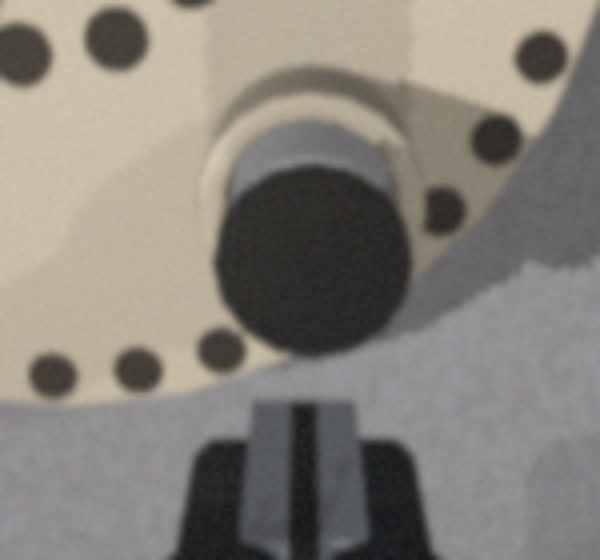

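View pics/c_t2.png

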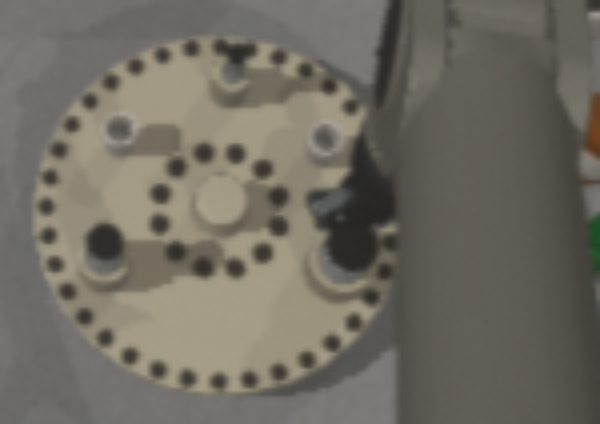

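Run:
```python
from h import *
W=grab_frame("wrist"); cv2.imwrite("pics/d_w.png",W["image"])
g=cv2.GaussianBlur(W["image"],(3,3),0).max(2)
m=(g<66).astype(np.uint8);m[224:]=0
m=cv2.morphologyEx(m,cv2.MORPH_OPEN,np.ones((13,13),np.uint8))
n,l,s,c=cv2.connectedComponentsWithStats(m)
o=get_obs();tip=o["tcp_pos"]+R.from_rotvec(o["orientation"]).as_matrix()[:,1]*.1734
print(proj(W,tip), proj(W,[.4925,-.16,.142]))
for i in range(1,n):
    print(s[i],c[i],plane(W,*c[i],.142),plane(W,*c[i],.148))
shift([.4925,-.160,.16])
```

```text
(np.float64(252.36798658710737), np.float64(243.43321538304218)) (np.float64(251.6249413628154), np.float64(191.6586818530451))
[  0  90  31  38 984] [ 13.15752033 109.49593496] [0.49136943 0.03126366 0.142     ] [0.49319504 0.02687692 0.148     ]
[ 231  168   45   45 1716] [253.28263403 190.06410256] [ 0.49425577 -0.1608057   0.142     ] [ 0.49600646 -0.16020726  0.148     ]
tip [ 0.4922 -0.1617  0.2313] clock 1.85 F [-0.61  0.82  0.04] shift cm [-0.09  7.13 -0.15]
```

View pics/d_w.png

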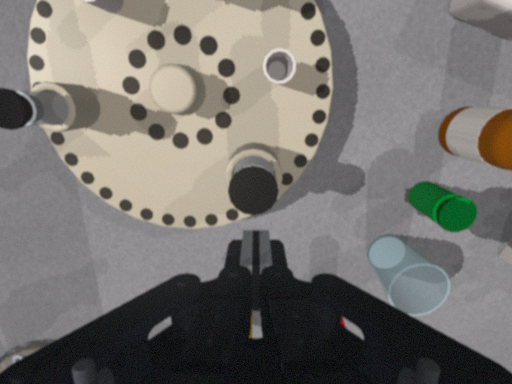

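```bash
python3 -m jog '[[[-0.1,4,-0.1],0,1],[[-0.1,7.8,-0.1],0,1],[[-0.1,7.8,-0.1],0,1],[[-0.1,7.8,-0.1],0,1]]'
python3 - <<'E'
from h import *
shift([.493,-.160,.142])
for n,sl in [("scene",(slice(150,240),slice(140,260))),("wrist",(slice(130,250),slice(180,340)))]:
    f=grab_frame(n);cv2.imwrite(f"pics/e_{n}.png",cv2.resize(f["image"][sl],None,fx=5,fy=5))
E
```

```text
clock: 2.35
tcp_pos: [0.4938, -0.1596, 0.3279]
orientation: [-0.362, 2.027, -2.028]
contact_force: [0.2, 0.6, 0.7]
grip_width: -0.0002
tip [ 0.4941 -0.1597  0.1545] clock 2.35 F [0.25 0.56 0.73] shift cm [ 0.11  1.25 -0.01]
```

View pics/e_scene.png

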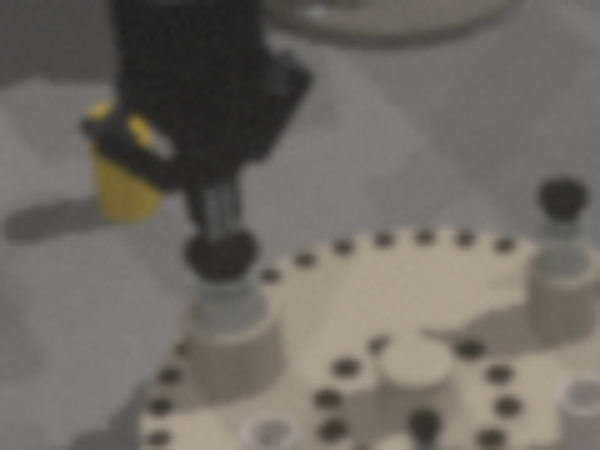

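View pics/e_wrist.png

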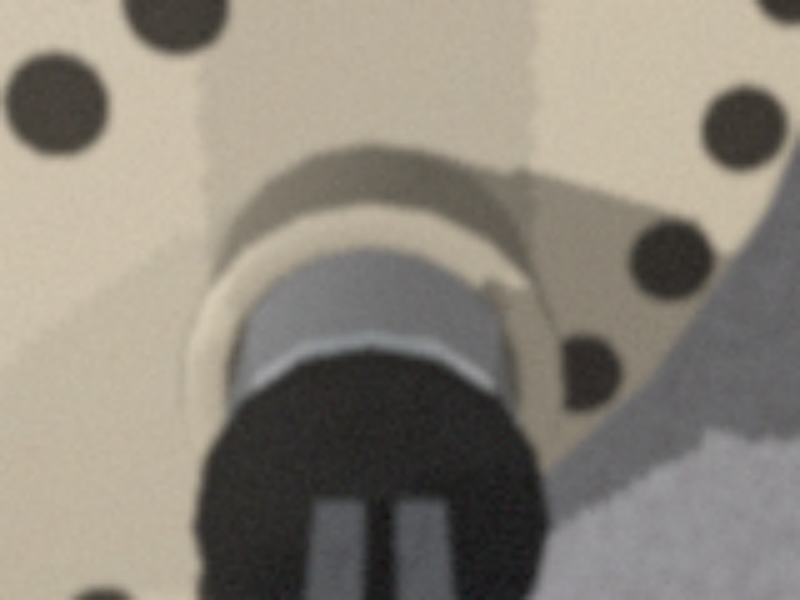

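Scene crop: the fingers stand over the wide stopper. Wrist crop: the finger column (~380) matches the stopper's centre column (~373) to about 1 px. Next I descend.

```bash
python3 -m jog '[[[0.1,0.6,0],0,1],[[0.1,0.9,0],0,1],[[0.1,1.0,0],0,1],[[0.1,1.1,0],0,1],[[0.1,1.2,0],0,1],[[0.1,1.3,0],0,1]]'; python3 -c "
from h import *
shift([.493,-.160,.134])"
```

```text
clock: 3.2
tcp_pos: [0.4925, -0.1595, 0.3139]
orientation: [-0.364, 2.027, -2.028]
contact_force: [-0.9, -0.7, 3.2]
grip_width: 0.0
tip [ 0.4926 -0.1595  0.1405] clock 3.2 F [-0.91 -0.7   3.22] shift cm [-0.02  0.65  0.06]
```

```bash
python3 -m jog '[[[0,0.1,0],0,1],[[0,0.2,0],0,1],[[0,0.3,0],0,1],[[0,0.4,0],0,1],[[0,0.5,0],0,1]]';python3 -m jog '[[[0,0.07,0],0,1],[[0,0.14,0],0,1]]'; python3 -c "
from h import *
shift([.493,-.160,.134])"
```

```text
clock: 3.82
tcp_pos: [0.4925, -0.1595, 0.3087]
orientation: [-0.364, 2.028, -2.028]
contact_force: [0.2, 0.6, 2.5]
grip_width: -0.0
clock: 4.08
tcp_pos: [0.4925, -0.1595, 0.3074]
orientation: [-0.364, 2.027, -2.028]
contact_force: [-0.8, -0.3, 6.4]
grip_width: -0.0002
tip [ 0.4926 -0.1595  0.134 ] clock 4.08 F [-0.79 -0.28  6.43] shift cm [-0.02  0.    0.06]
```

Tip z is 0.134 and the force has climbed to 6.4 N, so the head is reaching the rim. A small extra push should settle it.

```bash
python3 -m jog '[[[0,0.06,0],0,1],[[0,0.06,0],0,1]]'; python3 -m jog '[[[0,0.05,0],0,1],[[0,0.05,0],0,1]]'; python3 -c "
from h import *
shift([.493,-.160,.134])"
```

```text
clock: 4.32
tcp_pos: [0.4926, -0.1595, 0.3071]
orientation: [-0.364, 2.027, -2.028]
contact_force: [-0.8, 0.3, 6.1]
grip_width: 0.0002
clock: 4.58
tcp_pos: [0.4925, -0.1595, 0.3066]
orientation: [-0.364, 2.027, -2.028]
contact_force: [-1.4, 1.0, 7.5]
grip_width: 0.0002
tip [ 0.4926 -0.1596  0.1332] clock 4.58 F [-1.42  0.98  7.51] shift cm [-0.02 -0.08  0.05]
```

```bash
python3 -m jog '[[[0,0.1,0],0,1],[[0,0.1,0],0,1],[[0,0.1,0],0,1]]'; python3 -c "
from h import *
shift([.493,-.160,.134])
f=grab_frame('wrist');cv2.imwrite('pics/f_w.png',cv2.resize(f['image'][130:250,180:340],None,fx=5,fy=5))"
```

```text
clock: 4.95
tcp_pos: [0.4926, -0.1595, 0.3057]
orientation: [-0.364, 2.027, -2.028]
contact_force: [-0.9, -1.3, 6.6]
grip_width: 0.0004
tip [ 0.4927 -0.1595  0.1323] clock 4.95 F [-0.93 -1.26  6.64] shift cm [-0.01 -0.17  0.05]
```

View pics/f_w.png

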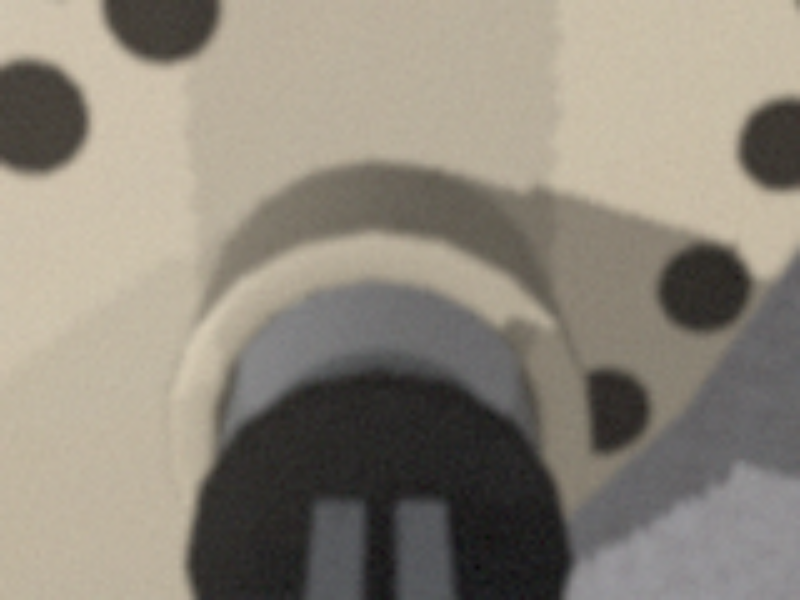

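```bash
python3 -m jog '[[[0,-1,0],0,1],[[0,-4.5,0],0,1]]'; python3 -c "
from h import *
shift([.4904,.0346,.19])"
```

```text
clock: 5.25
tcp_pos: [0.4914, -0.1594, 0.3491]
orientation: [-0.369, 2.032, -2.027]
contact_force: [0.8, -0.4, 0.3]
grip_width: 0.0002
tip [ 0.4906 -0.1592  0.1757] clock 5.25 F [ 0.82 -0.4   0.34] shift cm [ -6.72  -1.4  -18.17]
```

```bash
python3 -m jog '[[[-3,-1,-8],0,1],[[-6.75,-1,-18.2],0,1],[[-6.75,-1,-18.2],0,1],[[-6.75,-1,-18.2],0,1],[[-6.75,-1,-18.2],0,1],[[-6.75,-1,-18.2],0,1],[[-6.75,-1,-18.2],0,1]]'
python3 - <<'E'
from h import *
shift([.4904,.0346,.16])
S=grab_frame("scene");cv2.imwrite("pics/g_s.png",cv2.resize(S["image"][170:260,155:285],None,fx=6,fy=6))
W=grab_frame("wrist");cv2.imwrite("pics/g_w.png",W["image"])
o=get_obs();tip=o["tcp_pos"]+R.from_rotvec(o["orientation"]).as_matrix()[:,1]*.1734
print(proj(W,tip), proj(W,[.4904,.0346,.148]))
T=grab_frame("top")
for n,s,t,r in [("wide",(184.5,203),(323,183),9)]:
    a,sa=blob(S["image"],*s,r);b,sb=blob(T["image"],*t,r)
    print(n,a,sa,b,sb,*tri([ray(S,*a),ray(T,*b)]))
E
```

```text
clock: 6.12
tcp_pos: [0.4923, 0.0331, 0.3601]
orientation: [-0.362, 2.029, -2.03]
contact_force: [-0.3, -0.2, -0.1]
grip_width: -0.0002
tip [0.4923 0.033  0.1867] clock 6.12 F [-0.31 -0.21 -0.07] shift cm [ 0.12  2.67 -0.22]
(np.float64(252.12096139883496), np.float64(243.50833198575432)) (np.float64(250.21681109940226), np.float64(217.9736909097138))
wide [184.12264151 202.35849057] [  3   4  13  10 106] [322.37190083 183.57024793] [  2   4  13  12 121] [ 0.49311117 -0.16008523  0.13011603] [np.float64(0.00046817731857258055), np.float64(0.000468177318572591)]
```

View pics/g_s.png

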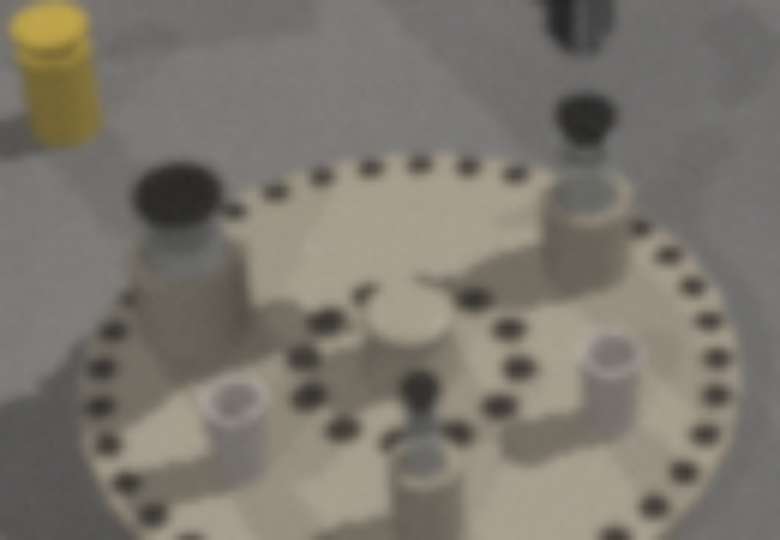

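View pics/g_w.png

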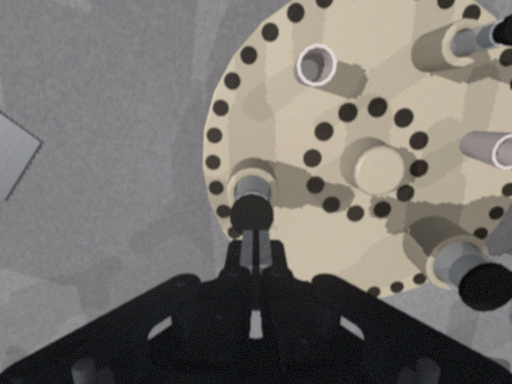

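Run:
```python
from h import *
W=grab_frame("wrist")
g=cv2.GaussianBlur(W["image"],(3,3),0).max(2)
m=(g<66).astype(np.uint8);m[230:]=0
c=cv2.findContours(m,0,2)[0]
for k in c:
    if cv2.contourArea(k)>400:
        k=k[:,0]; 
        print(k.min(0),k.max(0))
        if abs(k.mean(0)[0]-251)<15:
            q=k[k[:,1]<228]; q=q.astype(float)
            A=np.c_[2*q,np.ones(len(q))];s=np.linalg.lstsq(A,(q**2).sum(1),rcond=None)[0]
            print("circ",s[:2],np.sqrt(s[2]+s[:2]@s[:2]),plane(W,*s[:2],.146))
print(proj(W,[.4904,.0346,.148]))
shift([.4904,.0346,.16])
```

```text
[219 195] [272 229]
circ [248.48445147 216.18986955] 22.230241556722724 [0.49040517 0.03641483 0.146     ]
(np.float64(251.00181214224952), np.float64(218.23243019224137))
tip [0.4923 0.034  0.1868] clock 6.33 F [-0.73 -0.52 -0.08] shift cm [ 0.16  2.68 -0.12]
```

```bash
python3 -m jog '[[[0.15,1.5,-0.15],0,1],[[0.15,3.0,-0.15],0,1],[[0.15,3.1,-0.15],0,1],[[0.15,3.1,-0.15],0,1]]'
python3 - <<'E'
from h import *
shift([.4905,.035,.148])
for n,sl in [("scene",(slice(150,240),slice(200,320))),("wrist",(slice(150,270),slice(180,340)))]:
    f=grab_frame(n);cv2.imwrite(f"pics/i_{n}.png",cv2.resize(f["image"][sl],None,fx=5,fy=5))
E
```

```text
clock: 6.82
tcp_pos: [0.4904, 0.0356, 0.3289]
orientation: [-0.365, 2.028, -2.028]
contact_force: [-0.4, -0.0, 0.5]
grip_width: -0.0001
tip [0.4903 0.0356 0.1555] clock 6.83 F [-0.39 -0.02  0.46] shift cm [-0.    0.75  0.06]
```

View pics/i_wrist.png

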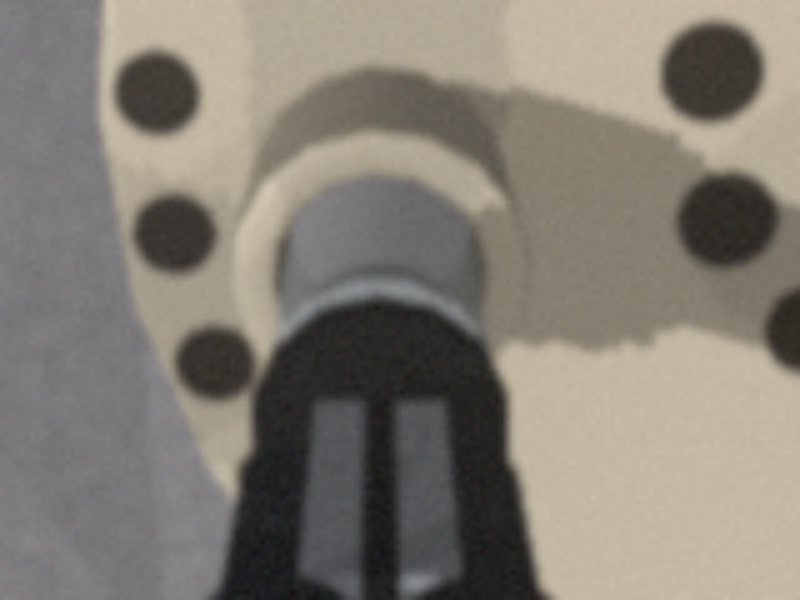

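View pics/i_scene.png

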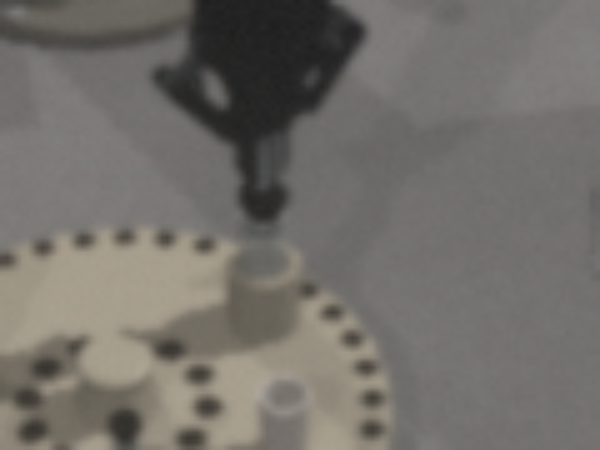

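Wrist crop: the mid stopper's column (380) matches the fingers, and it sits about 2 px ahead. I shift 1 mm and press.

```bash
python3 -m jog '[[[-0.1,0.3,0],0,1],[[-0.1,0.5,0],0,1],[[-0.1,0.6,0],0,1],[[-0.1,0.7,0],0,1],[[-0.1,0.8,0],0,1],[[-0.1,0.9,0],0,1]]'; python3 -m jog '[[[0,0.1,0],0,1],[[0,0.2,0],0,1],[[0,0.3,0],0,1],[[0,0.4,0],0,1]]';python3 -c "
from h import *
shift([.4915,.035,.140])"
```

```text
clock: 7.68
tcp_pos: [0.4914, 0.0359, 0.3204]
orientation: [-0.364, 2.027, -2.028]
contact_force: [-1.0, -1.1, 3.3]
grip_width: -0.0001
clock: 8.18
tcp_pos: [0.4913, 0.0359, 0.3162]
orientation: [-0.364, 2.028, -2.028]
contact_force: [0.6, -0.8, 3.9]
grip_width: 0.0002
tip [0.4914 0.0359 0.1428] clock 8.18 F [ 0.65 -0.77  3.93] shift cm [0.02 0.28 0.09]
```

```bash
python3 -m jog '[[[0,0.1,0],0,1],[[0,0.2,0],0,1],[[0,0.28,0],0,1]]'; python3 -m jog '[[[0,0.06,0],0,1],[[0,0.06,0],0,1]]';python3 -m jog '[[[0,0.1,0],0,1],[[0,0.1,0],0,1]]';python3 -c "
from h import *
shift([.4915,.035,.140])"
```

```text
clock: 8.55
tcp_pos: [0.4914, 0.0359, 0.3134]
orientation: [-0.364, 2.028, -2.028]
contact_force: [-0.8, -0.1, 6.5]
grip_width: -0.0002
clock: 8.8
tcp_pos: [0.4915, 0.0359, 0.3132]
orientation: [-0.364, 2.027, -2.028]
contact_force: [-1.0, -1.2, 6.4]
grip_width: -0.0001
clock: 9.05
tcp_pos: [0.4915, 0.0359, 0.3123]
orientation: [-0.364, 2.027, -2.028]
contact_force: [-1.4, -0.1, 7.4]
grip_width: 0.0
tip [0.4916 0.0359 0.1389] clock 9.05 F [-1.41 -0.14  7.41] shift cm [ 0.04 -0.11  0.08]
```

```bash
python3 -m jog '[[[0,0.05,0],0,1],[[0,0.05,0],0,1],[[0,-1,0],0,1],[[0,-5,0],0,1]]'; python3 -c "
from h import *
shift([.6515,-.068,.19])"
```

```text
clock: 9.55
tcp_pos: [0.4903, 0.0356, 0.3607]
orientation: [-0.371, 2.03, -2.029]
contact_force: [0.6, -0.5, 0.2]
grip_width: -0.0001
tip [0.4894 0.0355 0.1873] clock 9.55 F [ 0.61 -0.5   0.2 ] shift cm [-11.59  -0.36  15.35]
```

```bash
python3 -m jog '[[[-5,0,7],0,1],[[-11.5,0,15.4],0,1],[[-11.5,0,15.4],0,1],[[-11.5,0,15.4],0,1],[[-11.5,0,15.4],0,1],[[-11.5,0,15.4],0,1],[[-11.5,0,15.4],0,1],[[-11.5,0,15.4],0,1]]'
python3 - <<'E'
from h import *
shift([.6515,-.068,.16])
W=grab_frame("wrist");cv2.imwrite("pics/j_w.png",cv2.resize(W["image"][130:270,160:340],None,fx=4,fy=4))
S=grab_frame("scene");cv2.imwrite("pics/j_s.png",cv2.resize(S["image"][160:260,155:285],None,fx=6,fy=6))
print(proj(W,[.6515,-.068,.144]))
g=cv2.GaussianBlur(W["image"],(3,3),0).max(2)
m=(g<62).astype(np.uint8);m[229:]=0
for k in cv2.findContours(m,0,2)[0]:
    if cv2.contourArea(k)>150:
        print(cv2.boundingRect(k),cv2.minEnclosingCircle(k))
E
```

```text
clock: 10.55
tcp_pos: [0.6523, -0.0679, 0.3622]
orientation: [-0.365, 2.027, -2.027]
contact_force: [-0.9, -0.3, 1.3]
grip_width: -0.0003
tip [ 0.6524 -0.0679  0.1888] clock 10.55 F [-0.91 -0.33  1.35] shift cm [ 0.08  2.88 -0.02]
(np.float64(252.93727945885277), np.float64(213.9282058105985))
(244, 203, 22, 23) ((254.55555725097656, 213.77777099609375), 11.314892768859863)
(270, 0, 78, 27) ((308.5, 7.5), 39.22381591796875)
```

View pics/j_w.png

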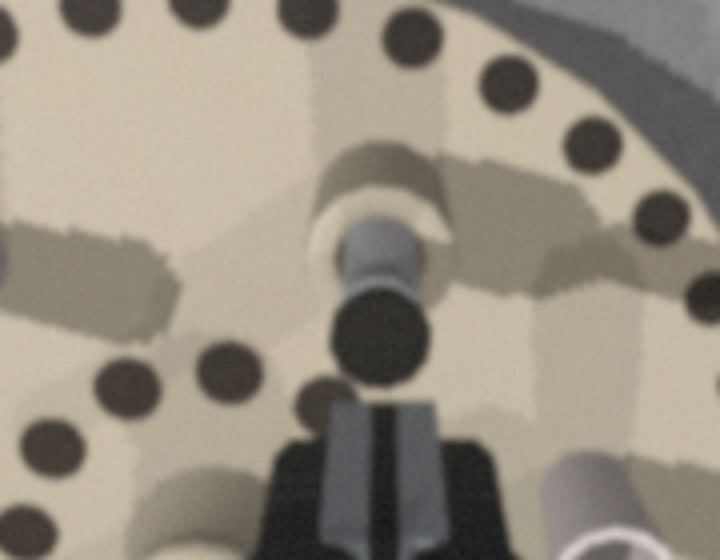

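View pics/j_s.png

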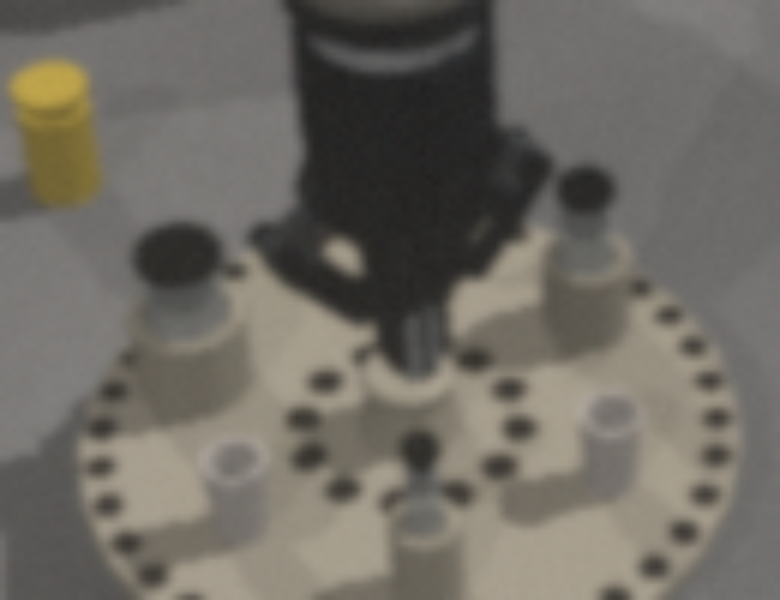

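Wrist crop: the narrow stopper is at (254.6, 213.8) against a predicted (252.9, 213.9), and the fingers are at column 256. That is aligned to about 1 mm.

```bash
python3 -m jog '[[[0.05,2,0],0,1],[[0.05,3.7,0],0,1],[[0.05,3.8,0],0,1],[[0.05,3.8,0],0,1]]'
python3 - <<'E'
from h import *
shift([.6515,-.068,.144])
W=grab_frame("wrist");cv2.imwrite("pics/k_w.png",cv2.resize(W["image"][150:270,180:340],None,fx=5,fy=5))
S=grab_frame("scene");cv2.imwrite("pics/k_s.png",cv2.resize(S["image"][170:280,155:285],None,fx=5,fy=5))
E
```

```text
clock: 11.15
tcp_pos: [0.6523, -0.0686, 0.3234]
orientation: [-0.365, 2.028, -2.028]
contact_force: [-0.1, 1.1, 0.8]
grip_width: -0.0001
tip [ 0.6522 -0.0686  0.15  ] clock 11.15 F [-0.13  1.06  0.8 ] shift cm [ 0.05  0.6  -0.08]
```

View pics/k_w.png

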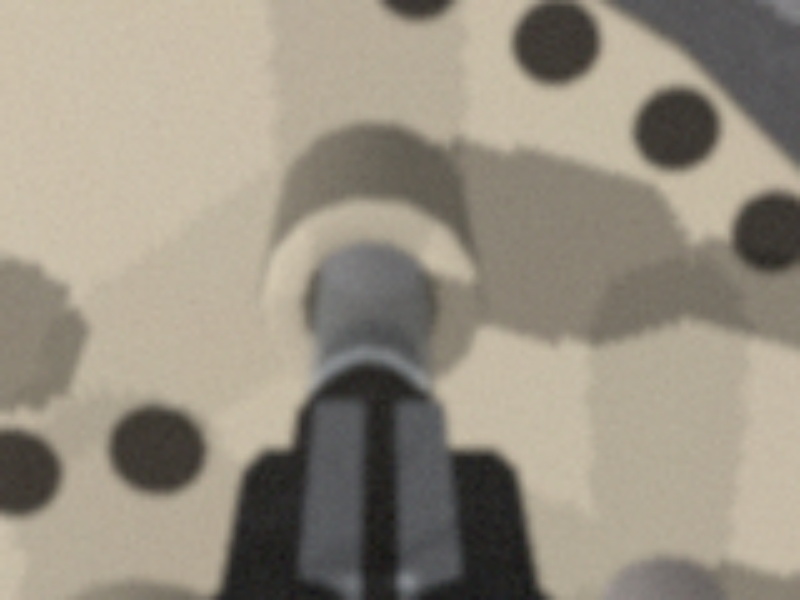

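View pics/k_s.png

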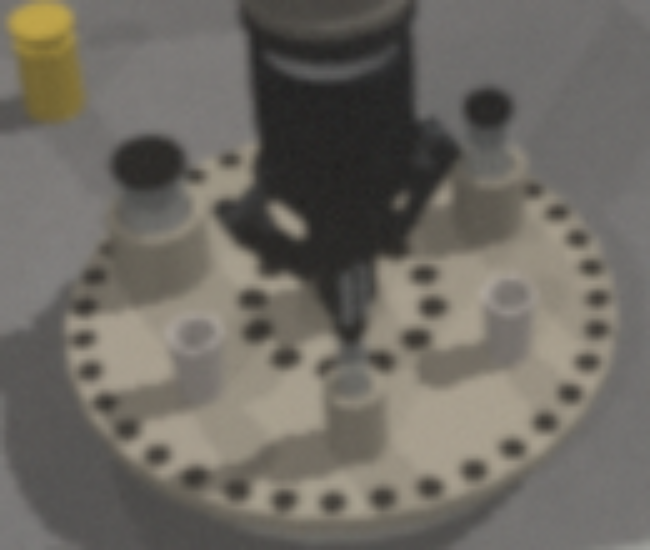

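```bash
python3 -m jog '[[[0,0.2,-0.1],0,1],[[0,0.4,-0.1],0,1],[[0,0.5,-0.1],0,1],[[0,0.6,-0.1],0,1],[[0,0.7,-0.1],0,1],[[0,0.8,-0.1],0,1]]'; python3 -m jog '[[[0,0.1,0],0,1],[[0,0.2,0],0,1],[[0,0.3,0],0,1],[[0,0.4,0],0,1]]';python3 -c "
from h import *
shift([.6515,-.068,.136])
W=grab_frame('wrist');cv2.imwrite('pics/l_w.png',cv2.resize(W['image'][150:270,180:340],None,fx=5,fy=5))"
```

```text
clock: 12.0
tcp_pos: [0.6521, -0.0677, 0.3161]
orientation: [-0.364, 2.027, -2.028]
contact_force: [1.2, -0.7, 2.2]
grip_width: -0.0001
clock: 12.5
tcp_pos: [0.652, -0.0677, 0.3118]
orientation: [-0.364, 2.027, -2.028]
contact_force: [0.7, -0.6, 2.4]
grip_width: -0.0002
tip [ 0.652  -0.0677  0.1384] clock 12.5 F [ 0.68 -0.6   2.37] shift cm [0.06 0.24 0.01]
```

View pics/l_w.png

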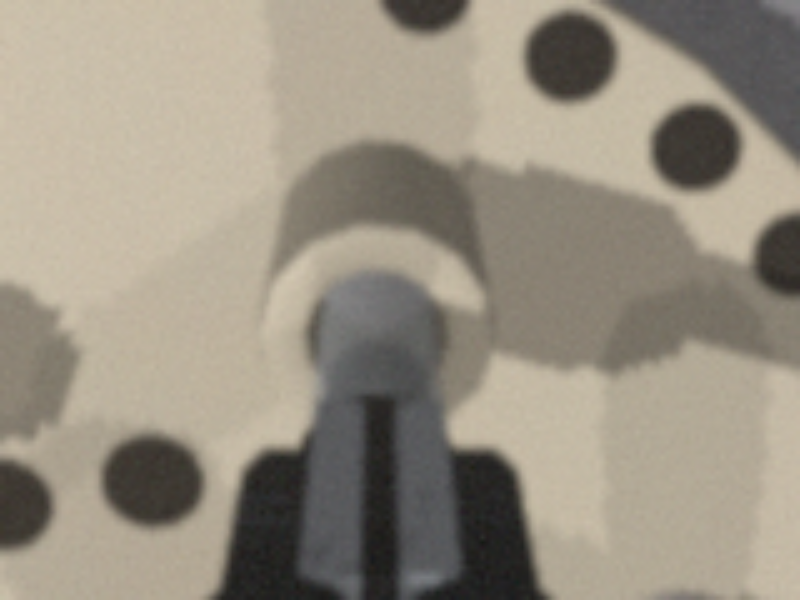

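```bash
python3 -m jog '[[[0,0.1,0],0,1],[[0,0.2,0],0,1],[[0,0.25,0],0,1]]'; python3 -m jog '[[[0,0.06,0],0,1],[[0,0.06,0],0,1]]';python3 -m jog '[[[0,0.1,0],0,1],[[0,0.1,0],0,1]]';python3 -c "
from h import *
shift([.6515,-.068,.136])"
```

```text
clock: 12.92
tcp_pos: [0.6521, -0.0677, 0.3095]
orientation: [-0.364, 2.027, -2.028]
contact_force: [-1.3, -0.4, 6.4]
grip_width: -0.0001
clock: 13.18
tcp_pos: [0.6522, -0.0677, 0.3095]
orientation: [-0.363, 2.027, -2.028]
contact_force: [-0.7, 0.2, 6.1]
grip_width: -0.0
clock: 13.42
tcp_pos: [0.6522, -0.0677, 0.3085]
orientation: [-0.363, 2.027, -2.028]
contact_force: [-1.4, -0.8, 7.4]
grip_width: 0.0002
tip [ 0.6524 -0.0677  0.1351] clock 13.43 F [-1.36 -0.79  7.43] shift cm [ 0.1  -0.09 -0.  ]
```

```bash
python3 -m jog '[[[0,0.05,0],0,1],[[0,0.05,0],0,1],[[0,-1,0],0,1],[[0,-6,0],0,1],[[0,-12,0],0,1],[[5,-14,5],0,1],[[10,-14,10],0,1],[[10,-14,10],0,1],[[10,-14,10],0,1],[[10,-14,10],0,1]]'
python3 - <<'E'
from h import *
shift([.4904,.0346,.16])
S=grab_frame("scene");W=grab_frame("wrist");T=grab_frame("top")
cv2.imwrite("pics/m_s.png",cv2.resize(S["image"][175:285,155:290],None,fx=5,fy=5))
cv2.imwrite("pics/m_t.png",cv2.resize(T["image"][110:240,225:355],None,fx=4,fy=4));cv2.imwrite("pics/m_w.png",W["image"])
for n,s,t,r in [("wide",(184.5,203),(323,183),9),("mid",(252.5,191),(261,182),8),("nar",(225,236),(293.5,136),5)]:
    a,sa=blob(S["image"],*s,r);b,sb=blob(T["image"],*t,r)
    print(n,a,sa,b,sb,*tri([ray(S,*a),ray(T,*b)]))
E
```

```text
clock: 14.68
tcp_pos: [0.5938, -0.194, 0.4474]
orientation: [-0.367, 2.027, -2.024]
contact_force: [-0.3, 0.5, 0.2]
grip_width: -0.0001
tip [ 0.5938 -0.1937  0.274 ] clock 14.68 F [-0.31  0.48  0.16] shift cm [  1.67  11.44 -24.99]
wide [184.08571429 202.4       ] [  3   4  13  10 105] [322.45132743 183.77876106] [  3   4  12  12 113] [ 0.49258021 -0.16031122  0.1295549 ] [np.float64(0.0005695604192002033), np.float64(0.0005695604192001881)]
mid [252.18604651 191.25581395] [ 5  5  8  7 43] [260.91836735 182.85714286] [ 5  5  7  9 49] [0.49058056 0.03480877 0.13586828] [np.float64(0.0008382540471319675), np.float64(0.0008382540471319423)]
nar [224.6 236.4] [ 3  4  4  4 15] [293.42857143 135.38095238] [ 2  2  8  6 21] [ 0.65153965 -0.06859325  0.13399432] [np.float64(5.1850785937902514e-05), np.float64(5.185078593792397e-05)]
```

View pics/m_s.png

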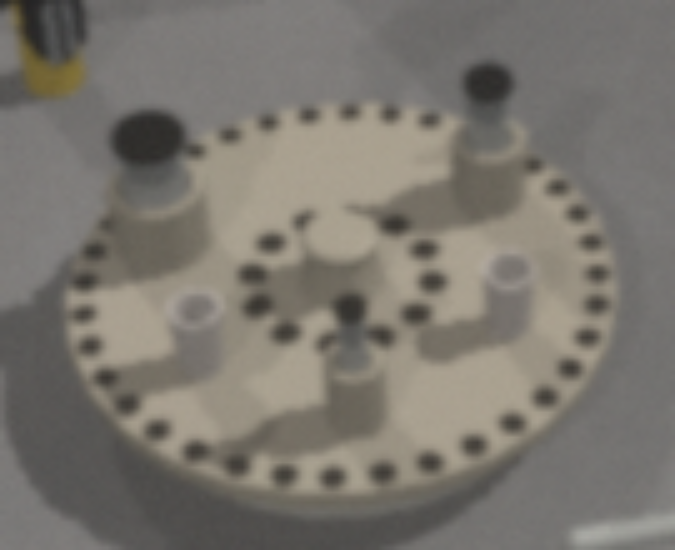

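View pics/m_w.png

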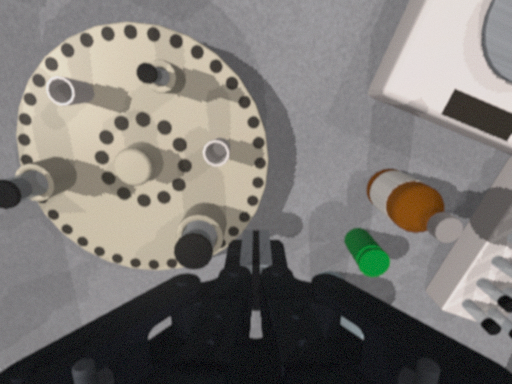

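View pics/m_t.png

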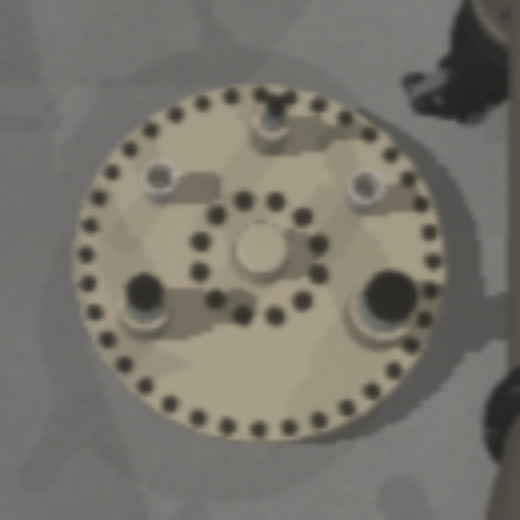

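```bash
python3 -c "
from bench import *
print(get_obs()['contact_force']);print(hand_in())"
```

```text
[1.06600149 0.05776896 0.4099823 ]
the job is handed in; nothing more can be done
None
```

I pressed the three stoppers straight down with the shut fingertips, in the order asked: wide, then middle, then narrow. I then lifted the arm clear and handed in at about 15 s.

- **Force:** each stopper slid at about 2–4 N. The reading then rose to about 6–7.5 N with the fingertip at, or about 0.1 mm below, the expected fully-home height: 0.134, 0.140 and 0.136 m for wide, middle and narrow. I pushed a further 1–2 mm into the sprung floors to make sure; the force reading never passed 7.6 N.
- **Cameras:** triangulated from the pictures before and after, the heads dropped about 7.3 mm (wide), 5.9 to 6.7 mm (middle and narrow; middle 6.7, narrow 5.9). The expected travel was up to 8 mm. That shortfall is within what 1–2 pixel blobs can resolve, so the narrow stopper's full travel rests mainly on the force and height readings.
- **Bystanders:** in the last pictures the vials stand upright in their holders. I saw no shift in the cups or the rest of the scene, though I did not measure their positions again.

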